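# Hold the bayonet lamp cap at half light

### The arm

A 6-joint arm with a two-finger parallel gripper is mounted at the origin on the work surface. World frame = base frame: x ahead of the robot, y to its left, z up, the work surface at z = 0. Lengths are in mm, angles in rad, forces in N, time in s.
With the tool pointing down it reaches from about 350 to 850 mm from the base axis. Payload 8.1 kg.
Tool frame: the origin (TCP) lies midway between the tips of the shut fingers; the grasp point (between the pads) lies 19 mm behind it; z points along the fingers, y is the line along which they close (so a half turn about z gives the same grasp; the last joint's range is limited). The gripper opens to 85 mm and grips with 20 to 120 N. Pads are 22 mm wide; open, the fingers measure 114 mm over their backs; the gripper's body (76 mm by 85 mm) begins 54 mm behind the grasp point. The pads swing forward as they close: fully open they stand 13 mm farther back than shut.
Start: joints at [1.235, 0.13, 1.488, -0, 1.523, -0.085], TCP at [148.885, 581.239, 231.292] pointing down, gripper open.
Joint ranges: [-2.96, 2.96], [-0.89, 2.26], [0.02, 2.5], [-1.34, 4.48], [0, 2.73], [-2.66, 2.66]. Speed limits (rad/s): [2.39, 2.39, 2.79, 3.14, 3.14, 3.14].

### API

Orientations are given as a 3x3 rotation matrix whose columns are the frame's x, y, z axes.
In Python, from rig import get_state, camera, camera_model, hand_in gives the robot as it stands.
- The arm moves only by the tool play_rows, never from a script. Its arguments are lists of equal length, an entry for each row: "hand": the opening, from -1 (shut) to 1 (fully open), so that 0 is half open; "translation": the shift along the tool's x, y, z in m, a list of three; "dr": the turn, a rotation vector about the tool's x, y, z in rad, a list of three. In form: {"hand": [hand, ...], "translation": [[dx, dy, dz], ...], "dr": [[wx, wy, wz], ...]}. A call has 1 to 20 rows; each row shifts and turns the commanded pose from where the row before left it, along the tool's axes as they then stand; what a row does not reach is not made up. A row lasts 1/10 s, in which the tool goes at most 50 mm and 8.59 degrees, less where a joint would pass 70% of its speed; a pose out of reach is approached as far as the arm can. A call is refused whole if a number of a shift passes 0.05 or a number of a turn 0.15, either way. A call with a gripper value outside its range is refused whole. The fingers move at their own pace and stop on an object; "newtons" is the grip in N (left out, the last holds). Time passes only in rows, so rows that do not move let the fingers close. It gives the time, the measured TCP pose, the force, the opening and the grip force at its end, in the units of the state.
- get_state(): the state, without advancing time (a new reading comes with each control period).
- camera(name): name is "scene" or "top" or "wrist"; returns the picture (480x640x3 uint8, red, green, blue); there is no depth.
- camera_model(name): a dict with "mtx" (3x3 intrinsics, pixels), "view" (4x4, takes a point from world to camera coordinates). Camera axes: x right, y down, z forward; pixel columns grow to the right and rows downward; lengths in mm; the calibration is good to about 2 mm. A picture is of the moment at which its call begins: read the wrist's pose just before it. camera_model takes no time and is no camera call; for the wrist camera it gives the pose at the moment of the call.
- hand_in(): hands the job in; it is judged then, once.
The state is a dict: "t": time; "joints": joint angles; "joint_velocities": joint speeds; "effort": joint torques, N m; "tcp_pos": TCP position; "eef_rot": TCP orientation; "ft_force": force on the tool from outside, world axes, zero at the start; "wrist_torque": the same for the moment, N m; "opening": opening from 0.0 (shut) to 1.0 (fully open); "finger_force": force on a finger pad.
Only numpy, scipy, OpenCV 4.12 (cv2) and the standard library are available. Lean on these libraries where they do the work, as an engineer would, in place of code of your own. Each camera call takes 0.05 s, during which the arm holds its last target. There are 200 camera calls.

### The job

Fit the black lamp cap with the grey grip bar into the open lamp house: enter its two brass lugs through the slots and press it down against the sprung disc until you feel it sit home on the lip. Then turn it clockwise, seen from above, until the black pointer stands in the green half-light band, never as far as the lock click, and hold it there: the program finishes with the gripper still holding the cap, because its spring turns it back when let go. Leave everything else where it is.

Things in the scene. Friction and masses are not known exactly. Their poses are not given: they have to be found in the camera images.
- lamphouse: fixed cream lamp house: square foot 150 x 150 x 30 mm under an upright round barrel 84 mm across, open at the top, 105 mm above the desk. Origin: centre of the foot's underside, z up. Its +x side carries a scale plate (to 73 mm out, 84 to 88 mm above the desk): green half-light band straight along +x, grey start mark 45 degrees anticlockwise of it, red lock mark 45 degrees clockwise
- mouth (a point): centre of the mouth, on the upper face of the aluminium lip; axes as the lamp house's. The lip is 5 mm thick, with a 46 mm hole and two open slots, 14 mm wide, out to the rim in the +y and -y directions. Below it the room for the lugs is about 66 mm across. A sprung opal disc waits 11 mm below the mouth: 2 N at first touch, 4 N with the cap home
- half_mark (a point): middle of the green half-light band on the scale plate, 58 mm out from the barrel's axis in the lamp house's +x direction
- pointer (a point): tip of the thin black pointer, 62 mm from the barrel's axis and about 90 mm above the desk; it turns with the shutter ring over the scale
- shutter (a joint): sprung shutter ring in the barrel, rad; 0 at rest (grey mark), grows clockwise seen from above; 0.785 mid green, band 0.14 either side; lock pawls felt from about 1.0, click between 1.3 and the end, 1.57. The turned cap's lugs push it after 0 to 0.2 rad of free play. Its spring (0.08 N m at rest, 0.16 at half) turns ring and cap back when let go
- cap: loose lamp cap, about 100 to 170 g, standing upright. Origin: centre of its underside, z up. Black plug 41 mm across up to z 18 mm, black disc 76 mm across from 18 to 24, grey grip bar from 24 to 56: 50 mm long along x, 12 mm wide. Two brass lugs, 8 mm wide, z 4.5 to 10.5, reach 31 mm from the axis along +x and -x, below the bar's ends (brass marks on the disc)
- cap_rim (a point): centre of the lower face of the cap's disc, 18 mm above the cap's origin; axes as the cap's. The cap fits either way round, bar along the slots, and is home when its disc lies on the lip (this point at mouth). Once turned, its lugs have 2.5 mm of upward play below the lip
- dust_cap: blue plastic dust cap without lugs, 56 mm wide, 34 mm tall with a round knob; not the cap to fit, leave it. Origin: centre of its underside
- occluder: black flat eye-occluder paddle, 60 mm disc with a 125 mm handle, lying; leave it. Origin: under the disc's centre
- screwdriver: screwdriver, 160 mm, lying; leave it
- cleaner: small bottle of lens cleaner, 44 mm wide, 110 mm tall; leave it. Origin: centre of its underside
- cotton_jar: glass jar with steel lid, 64 mm wide, 75 mm tall; leave it. Origin: centre of its underside
- prism_bar: black bar 200 x 32 mm with seven clear prisms, lying, 18 mm tall; leave it. Origin: centre of its underside
Not all that is in view belongs to the job. Leave any pink or red look-alike of the cap alone.

How it is judged:
By the outcome, as a careful person would: the job done as asked, in the order asked, and still so for the second after the job is handed in, while the arm keeps its last pose, push and grip.
It also fails if it takes over 45 s, if anything falls off the work surface, if the arm or the gripper's body presses on something with over 40 N, if the wrist force passes 120 N, or if a joint passes its speed limit or range.

## Working session

There is one attempt and no reset: what is moved stays moved. The work goes in short steps, Python scripts to look and compute and a tool call to move; the robot and the scene stay as the last step left them, time stands still between calls to the robot, and variables do not carry over. Pictures are saved under pics/ and viewed, at most 10 in all, crops included, and the job is handed in when it is done.

Besides the shell and the picture viewer there is one more tool, called after ">>>" as name(argument=value, ...), one argument or row to a line, values as JSON. play_rows: Moves the arm, as the interface text tells. Its arguments: {"type":"object","properties":{"hand":{"type":"array"},"translation":{"type":"array"},"dr":{"type":"array"},"newtons":{"type":"number"}},"required":["hand","translation","dr"]}

```bash
mkdir -p pics; ls; cat > h.py <<'E'
import numpy as np, cv2
from rig import get_state, camera, camera_model, hand_in
def ray(m,u,v):
    K=np.array(m["mtx"]);V=np.array(m["view"]);R=V[:3,:3];t=V[:3,3]
    return -R.T@t, R.T@np.linalg.solve(K,[u,v,1.])
def onz(m,u,v,z):
    o,d=ray(m,u,v); return o+d*(z-o[2])/d[2]
def proj(m,p):
    K=np.array(m["mtx"]);V=np.array(m["view"]);c=K@(V[:3,:3]@np.array(p,float)+V[:3,3]); return c[:2]/c[2]
E
python3 - <<'E'
from h import *
s=get_state();print(s)
for n in("top","scene"):
    im=camera(n);cv2.imwrite(f"pics/{n}0.png",im[:,:,::-1]);m=camera_model(n);print(n,np.round(ray(m,320,240),2))
print(camera_model("wrist"))
E
```

```text
pics
{'t': 0.0, 'joints': array([ 1.23457259e+00,  1.31147093e-01,  1.48928300e+00, -1.80917434e-05,
        1.52297689e+00, -8.54241891e-02]), 'joint_velocities': array([ 0.00044386,  0.00193551,  0.00164713, -0.00163758, -0.00127502,
       -0.00020832]), 'effort': array([-1.84949422e-03, -5.69385910e+01, -5.00548232e+01, -4.96302473e-04,
        1.50071742e-02,  1.51762421e-06]), 'tcp_pos': array([148.72653897, 580.71547757, 230.25077972]), 'eef_rot': array([[-9.68714479e-01,  2.48177195e-01, -5.81532423e-04],
       [ 2.48177838e-01,  9.68712964e-01, -1.71870130e-03],
       [ 1.36795530e-04, -1.80925429e-03, -9.99998354e-01]]), 'ft_force': array([-0.4272282 ,  0.50499163, -0.60124815]), 'wrist_torque': array([-0.05416222,  0.00435159,  0.02279236]), 'finger_force': 0.0, 'opening': 1.0027029172973239}
top [[ 2.77540e+02 -1.23400e+01  1.47392e+03]
 [ 2.20000e-01 -1.00000e-02 -9.80000e-01]]
scene [[ 1.26063e+03  7.92400e+02  7.46560e+02]
 [-5.40000e-01 -6.50000e-01 -5.30000e-01]]
{'mtx': array([[330.759071  ,   0.        , 316.71778769],
       [  0.        , 330.759071  , 237.46864983],
       [  0.        ,   0.        ,   1.        ]]), 'view': array([[ 2.47825361e-01,  9.68804068e-01, -1.12626739e-03,
        -5.99092051e+02],
       [ 9.28220475e-01, -2.37110582e-01,  2.86679825e-01,
        -3.75054527e+01],
       [ 2.77469531e-01, -7.20919556e-02, -9.58025787e-01,
         3.78215487e+02],
       [ 0.00000000e+00,  0.00000000e+00,  0.00000000e+00,
         1.00000000e+00]])}
```

View pics/top0.png

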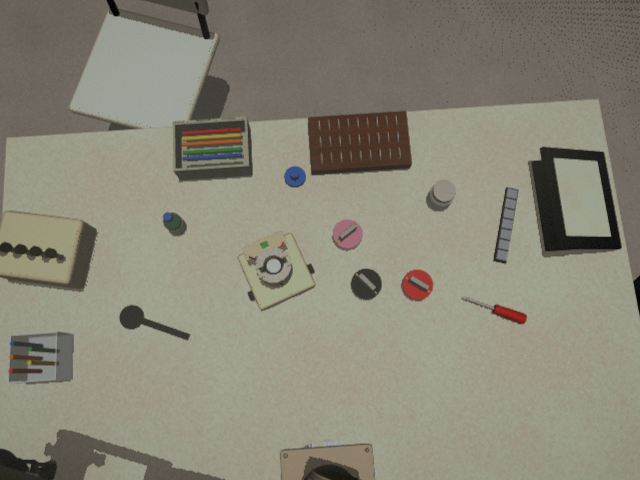

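View pics/scene0.png

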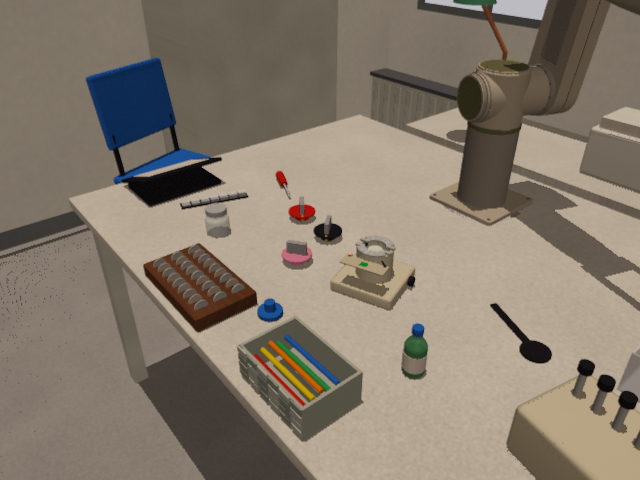

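Top view: the black cap with grey bar is at (366,284), and the lamp house at (275,266) with its green band at (265,244). Things that could be mistaken for the cap are the pink one (347,234), the red one (418,285), the blue dust cap (294,176) and the black occluder (131,317). The black disc with a grey bar at (366,284) fits the description. I'll measure it and check it in one crop.

```bash
python3 - <<'E'
from h import *
im=cv2.imread("pics/top0.png");m=camera_model("top")
hsv=cv2.cvtColor(im,cv2.COLOR_BGR2HSV)
def blob(mask,c,r):
    z=np.zeros_like(mask);cv2.circle(z,c,r,255,-1);k=cv2.bitwise_and(mask,z)
    ys,xs=np.nonzero(k);return xs,ys
xs,ys=blob(((hsv[...,2]<70)*255).astype(np.uint8),(366,284),22)
(c,r)=cv2.minEnclosingCircle(np.c_[xs,ys].astype(np.float32));print("cap",c,r,onz(m,*c,24))
xs,ys=blob(cv2.inRange(hsv,(45,120,40),(80,255,255)),(265,244),12)
print("green",len(xs),xs.mean(),ys.mean(),onz(m,xs.mean(),ys.mean(),88))
print("lamp centre",onz(m,274,266,105))
for p in [(240,262),(301,233),(315,279),(262,309)]: print("foot",onz(m,*p,30))
cr=im[210:330,220:440];cv2.imwrite("pics/crop1.png",cv2.resize(cr,None,fx=3.6,fy=3.6,interpolation=cv2.INTER_CUBIC))
E
```

```text
cap (365.72857666015625, 283.5799865722656) 14.813185691833496 [ 484.59486903 -126.99093061   24.        ]
green 21 263.76190476190476 244.0952380952381 [587.56868322 114.48630542  88.        ]
lamp centre [529.38842728  91.27457423 105.        ]
foot [559.0793303  180.84794114  30.        ]
foot [622.62389676  25.04132149  30.        ]
foot [503.6883428   -2.50180687  30.        ]
foot [438.76269218 131.45508879  30.        ]
```

View pics/crop1.png

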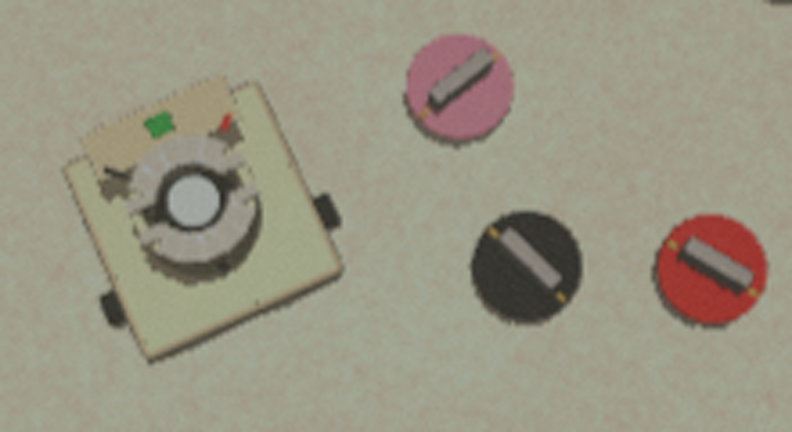

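The crop confirms it: the middle object is a black disc with a grey bar and brass marks at about (493,232) and (563,298). Its bar runs at about 47° in world. The lamp's slots point left/right and its green band up. Next I move the wrist camera over the lamp.

>>> play_rows(
  hand=[1,1,1,1,1,1,1,1,1,1,1,1,1,1,1,1,1],
  translation=[
    [-0.02,-0.015,0],
    [-0.035,-0.0275,0],
    [-0.035,-0.0275,0],
    [-0.035,-0.0275,0],
    [-0.035,-0.0275,0],
    [-0.035,-0.0275,0],
    [-0.035,-0.0275,0],
    [-0.035,-0.0275,0],
    [-0.035,-0.0275,0],
    [-0.035,-0.0275,0],
    [-0.035,-0.0275,0],
    [-0.035,-0.0275,0],
    [-0.035,-0.0275,0],
    [-0.035,-0.0275,0],
    [-0.015,-0.0125,0],
    [0,0,0],
    [0,0,0],
  ],
  dr=[
    [0,0,0],
    [0,0,0],
    [0,0,0],
    [0,0,0],
    [0,0,0],
    [0,0,0],
    [0,0,0],
    [0,0,0],
    [0,0,0],
    [0,0,0],
    [0,0,0],
    [0,0,0],
    [0,0,0],
    [0,0,0],
    [0,0,0],
    [0,0,0],
    [0,0,0],
  ],
)

```text
t: 1.8
tcp_pos: [527.6, 86.6, 230.7]
eef_rot: [[-0.968, 0.249, -0.001], [0.249, 0.968, 0.0], [0.001, -0.0, -1.0]]
ft_force: [0.1, 0.7, 0.5]
opening: 0.998
finger_force: 0.0
```

```bash
python3 - <<'E'
from h import *
import pickle
s=get_state();m=camera_model("wrist");im=camera("wrist");cv2.imwrite("pics/w1.png",im[:,:,::-1]);pickle.dump(m,open("w1.pkl","wb"))
print(s["tcp_pos"],s["eef_rot"].round(4),s["joints"].round(3));print(proj(m,[530,87,105]))
E
```

```text
[527.58337442  86.60828147 230.68806905] [[-9.684e-01  2.493e-01 -1.400e-03]
 [ 2.493e-01  9.684e-01  3.000e-04]
 [ 1.500e-03 -1.000e-04 -1.000e+00]] [ 0.067 -0.045  1.67   0.     1.518 -1.252]
[317.96603682 231.6627232 ]
```

View pics/w1.png

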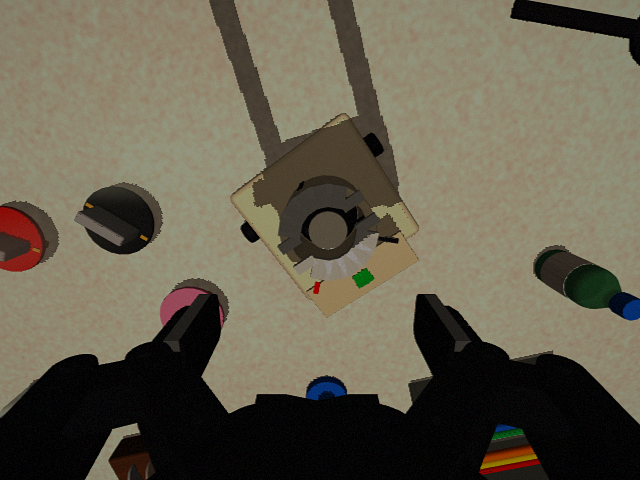

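The wrist view shows the lamp mouth at about (328,230), the green band at (363,278), the red mark at (318,287) and the pointer at (388,240). The cap is at about (122,218). I'll zoom in on the lamp.

```bash
python3 - <<'E'
from h import *
import pickle
im=cv2.imread("pics/w1.png");m=pickle.load(open("w1.pkl","rb"))
cr=im[165:315,255:425];cr=cv2.convertScaleAbs(cr,alpha=1.6,beta=10)
cv2.imwrite("pics/w1c.png",cv2.resize(cr,None,fx=4,fy=4,interpolation=cv2.INTER_CUBIC))
hsv=cv2.cvtColor(im,cv2.COLOR_BGR2HSV)
k=cv2.inRange(hsv,(45,120,40),(80,255,255));k[:,:330]=0;k[:260]=0;k[300:]=0;k[:,400:]=0
M=cv2.moments(k,True);g=(M["m10"]/M["m00"],M["m01"]/M["m00"]);print(g,M["m00"],onz(m,*g,88))
k=((hsv[...,2]<75)*255).astype(np.uint8);z=np.zeros_like(k);cv2.circle(z,(122,218),48,255,-1);k&=z
n,l,st,ce=cv2.connectedComponentsWithStats(k);print(st[1:],ce[1:])
E
```

```text
(362.83529411764704, 277.83529411764704) 255.0 [588.33406733 115.34229303  88.        ]
[[ 123  182    2    1    2]
 [ 128  183    1    1    1]
 [ 132  184    3    2    3]
 [ 136  184    1    1    1]
 [  79  186   84   68 3433]
 [ 145  190    1    1    1]
 [ 148  192    1    1    1]
 [ 153  197    6    8   10]
 [ 159  206    1    1    1]
 [ 156  208    7    6   10]
 [ 155  213    1    1    1]
 [  76  216    1    1    1]
 [  99  225    1    1    1]
 [ 157  226    1    1    1]
 [ 116  235    1    1    1]] [[123.5        182.        ]
 [128.         183.        ]
 [133.         184.66666667]
 [136.         184.        ]
 [121.15117973 218.65715118]
 [145.         190.        ]
 [148.         192.        ]
 [155.9        200.8       ]
 [159.         206.        ]
 [159.4        210.2       ]
 [155.         213.        ]
 [ 76.         216.        ]
 [ 99.         225.        ]
 [157.         226.        ]
 [116.         235.        ]]
```

View pics/w1c.png

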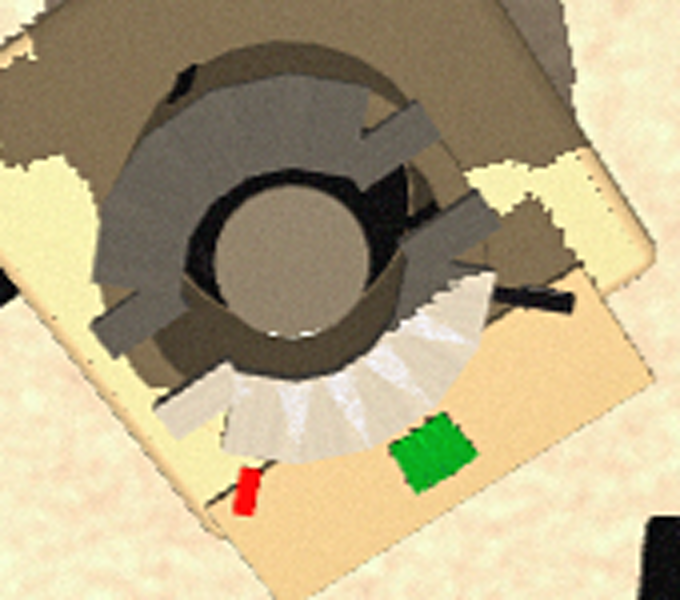

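The crop shows the lip centred at about (296,271), which is image pixel (329,232.8). The slot mouths are at (462,163) and (135,380), and the pointer is on the start mark.

```bash
python3 - <<'E'
from h import *
import pickle
m=pickle.load(open("w1.pkl","rb"))
f=lambda u,v,z:onz(m,255+u/4-.4,165+v/4-.4,z)
c=f(296,271,105);a=f(462,163,105);b=f(135,380,105);g=onz(m,362.84,277.84,88)
ang=lambda d:np.degrees(np.arctan2(d[1],d[0]))
print("mouth",c,"slots",a,b,(a+b)/2,np.linalg.norm(a-b),"yaw y",ang(a-b))
print("green",g,np.linalg.norm((g-c)[:2]),"yaw x",ang(g-c)," centre diam",np.linalg.norm(f(93,271,105)-f(497,271,105)))
for p in[(568,302),(495,295)]: q=f(*p,90);print("ptr",q,np.linalg.norm((q-c)[:2]),ang(q-c))
print(ang(f(590,275,88)-f(655,380,88)), "plate edge")
print(ang(f(655,380,88)-f(285,605,88)), "plate outer edge (y)")
# cap: brass marks at z24 approx, bar top
b1=onz(m,89,206,24);b2=onz(m,145,238,24);print("brass",b1,b2,(b1+b2)/2,np.linalg.norm(b1-b2),ang(b1-b2))
im=cv2.imread("pics/w1.png");cr=im[170:265,65:175];cv2.imwrite("pics/w1d.png",cv2.resize(cv2.convertScaleAbs(cr,alpha=2,beta=10),None,fx=6,fy=6,interpolation=cv2.INTER_CUBIC))
E
```

```text
mouth [532.80906842  95.51443512 105.        ] slots [518.93136649 134.03139633 105.        ] [547.86236214  56.07327492 105.        ] [533.39686432  95.05233562 105.        ] 83.15329941137165 yaw y 110.36036596830257
green [588.33981047 115.3455442   88.        ] 58.96555095671225 yaw x 19.652635569175985  centre diam 84.95997133375889
ptr [559.17649821 152.21015158  90.        ] 62.52715904728055 65.0583138726585
ptr [553.50494505 136.71948594  90.        ] 46.11047085568537 63.33119877944775
-160.62221647086898 plate edge
110.04021882262835 plate outer edge (y)
brass [ 463.34861408 -148.45042786   24.        ] [ 511.56053773 -104.46643589   24.        ] [ 487.45457591 -126.45843187   24.        ] 65.26086983375637 -137.62563741683786
```

View pics/w1d.png

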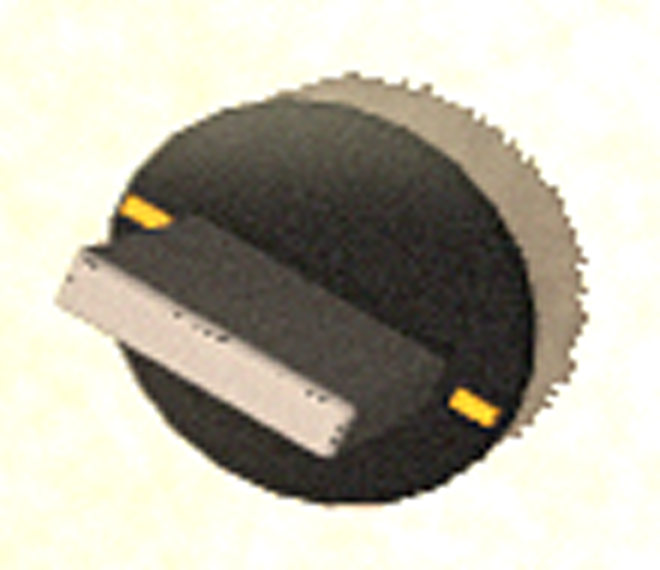

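The close crop confirms the black cap. The bar's top corners are at (80,245), (55,300), (355,405) and (330,458), and the brass marks at (122,205) and (498,418).

```bash
python3 - <<'E'
from h import *
import pickle
m=pickle.load(open("w1.pkl","rb"))
f=lambda u,v,z:onz(m,65+u/6-.4,170+v/6-.4,z)
ang=lambda d:np.degrees(np.arctan2(d[1],d[0]))
P=[f(*p,56) for p in[(80,243),(53,302),(358,405),(331,460)]]
c=sum(P)/4;print("bar",c,np.linalg.norm(P[0]-P[2]),np.linalg.norm(P[0]-P[1]),ang(P[2]-P[0]),ang(P[3]-P[1]))
a=f(124,202,24);b=f(497,420,24);print("brass",(a+b)/2,np.linalg.norm(a-b),ang(b-a))
print("disc",f(322,302,24))
c=np.array([486,-126.5]);s=get_state();R=s["eef_rot"];d=np.r_[c,0]-s["tcp_pos"];d[2]=0;print(R.T@d)
E
```

```text
bar [ 486.13478093 -125.4964404    56.        ] 49.02858743368983 11.775550526874632 41.51108948240708 41.93413414550287
brass [ 486.78926234 -126.79993318   24.        ] 72.75725115373662 41.71694361201689
disc [ 485.32045394 -124.48578093   24.        ]
[-1.29171740e+01 -2.17301681e+02 -3.17962333e-02]
```

>>> play_rows(
  hand=[1,1,1,1,1,1,1,1,1,1,1,1,1,1,1,1,1,1,1,1],
  translation=[
    [-0.00215,-0.036,0],
    [-0.00215,-0.036,0],
    [-0.00215,-0.036,0],
    [-0.00215,-0.036,0],
    [-0.00215,-0.036,0],
    [-0.00215,-0.036,0],
    [0,0,0.009],
    [0,0,0.009],
    [0,0,0.009],
    [0,0,0.009],
    [0,0,0.009],
    [0,0,0.009],
    [0,0,0.009],
    [0,0,0.009],
    [0,0,0.009],
    [0,0,0.009],
    [0,0,0.009],
    [0,0,0.009],
    [0,0,0.009],
    [0,0,0.009],
  ],
  dr=[
    [0,0,0],
    [0,0,0],
    [0,0,0],
    [0,0,0],
    [0,0,0],
    [0,0,0],
    [0,0,0.145],
    [0,0,0.145],
    [0,0,0.145],
    [0,0,0.145],
    [0,0,0.145],
    [0,0,0.145],
    [0,0,0.145],
    [0,0,0.145],
    [0,0,0.145],
    [0,0,0.145],
    [0,0,0.145],
    [0,0,0.145],
    [0,0,0.145],
    [0,0,0.145],
  ],
)

```text
t: 3.85
tcp_pos: [486.9, -124.1, 105.1]
eef_rot: [[0.655, 0.756, 0.0], [0.756, -0.655, 0.0], [0.0, -0.0, -1.0]]
ft_force: [0.9, 0.0, -0.1]
opening: 1.002
finger_force: 0.0
```

>>> play_rows(
  hand=[1,1,1],
  translation=[
    [0,0,0],
    [0,0,0],
    [0,0,0],
  ],
  dr=[
    [0,0,0.13],
    [0,0,0],
    [0,0,0],
  ],
)

```text
t: 4.15
tcp_pos: [487.0, -124.8, 105.6]
eef_rot: [[0.741, 0.671, 0.0], [0.671, -0.741, -0.0], [0.0, 0.0, -1.0]]
ft_force: [0.1, -0.6, 0.7]
opening: 1.0
finger_force: 0.0
```

```bash
python3 - <<'E'
from h import *
import pickle
s=get_state();m=camera_model("wrist");im=camera("wrist");cv2.imwrite("pics/w2.png",im[:,:,::-1]);pickle.dump(m,open("w2.pkl","wb"))
print(s["tcp_pos"],s["eef_rot"].round(4),s["joints"].round(3));print(proj(m,[486.2,-125.8,56]))
E
```

```text
[ 487.04149658 -124.8189915   105.58893435] [[ 7.410e-01  6.715e-01  4.000e-04]
 [ 6.715e-01 -7.410e-01 -1.000e-04]
 [ 3.000e-04  3.000e-04 -1.000e+00]] [-0.353 -0.035  1.895  0.     1.282  0.482]
[316.37055877 263.75727548]
```

View pics/w2.png

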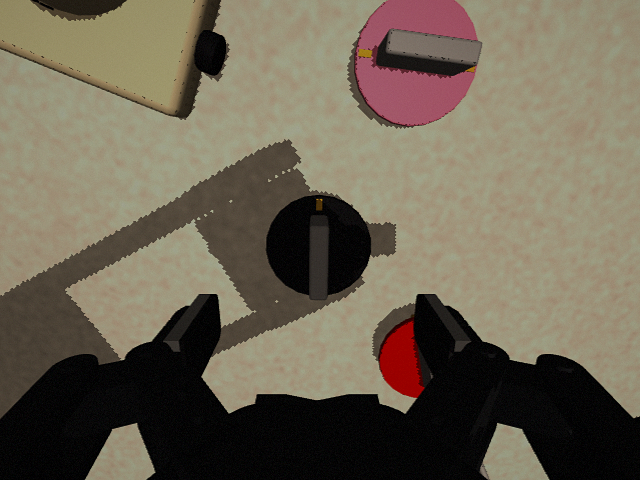

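The wrist view shows the cap centred between the fingers: disc x 266–371, y 195–296, with the bar vertical at x≈318. The look-alikes are clear of the fingers.

```bash
python3 - <<'E'
from h import *
import pickle
m=pickle.load(open("w2.pkl","rb"));s=get_state();R=s["eef_rot"]
im=cv2.imread("pics/w2.png");g=im.max(2)
k=((g<52)*255).astype(np.uint8);z=np.zeros_like(k);cv2.circle(z,(318,246),58,255,-1);k&=z
k=cv2.morphologyEx(k,cv2.MORPH_OPEN,np.ones((5,5)));
c=max(cv2.findContours(k,0,1)[0],key=cv2.contourArea);e=cv2.fitEllipse(cv2.convexHull(c));print(e)
for n,p in dict(ell=onz(m,*e[0],24),hand=onz(m,318.5,245.5,24),brass=onz(m,319,200,24)).items(): print(n,p,(R.T@(p-s["tcp_pos"])).round(1))
roi=im[190:310,290:350].astype(int);print([ (190+i, int(im[190+i,313:324].mean())) for i in range(0,120,4)])
print([(x,int(im[255:290,x].mean())) for x in range(300,338,2)])
E
```

```text
((317.9753723144531, 245.13340759277344), (101.20001983642578, 105.15577697753906), 88.89505004882812)
ell [ 488.27066466 -125.43704667   24.        ] [ 0.5  1.  81.7]
hand [ 488.31850851 -125.89736999   24.        ] [ 0.3  1.4 81.7]
brass [ 512.6921199  -104.18908967   24.        ] [32.9  1.7 81.7]
[(190, 134), (194, 73), (198, 14), (202, 25), (206, 25), (210, 13), (214, 3), (218, 29), (222, 30), (226, 42), (230, 49), (234, 48), (238, 47), (242, 49), (246, 47), (250, 48), (254, 48), (258, 49), (262, 48), (266, 48), (270, 48), (274, 48), (278, 48), (282, 48), (286, 48), (290, 48), (294, 48), (298, 48), (302, 68), (306, 69)]
[(300, 3), (302, 3), (304, 5), (306, 4), (308, 2), (310, 41), (312, 47), (314, 47), (316, 47), (318, 48), (320, 48), (322, 48), (324, 48), (326, 43), (328, 10), (330, 3), (332, 3), (334, 4), (336, 4)]
```

>>> play_rows(
  hand=[1,1,1,1,1,1,-1,-1,-1,-1,-1,-1,-1,-1,-1,-1],
  translation=[
    [0,0.001,0.02],
    [0,0,0.02],
    [0,0,0.02],
    [0,0,0.01],
    [0,0,0.005],
    [0,0,0],
    [0,0,0],
    [0,0,0],
    [0,0,0],
    [0,0,0],
    [0,0,0],
    [0,0,0],
    [0,0,0],
    [0,0,0],
    [0,0,0],
    [0,0,0],
  ],
  dr=[
    [0,0,0],
    [0,0,0],
    [0,0,0],
    [0,0,0],
    [0,0,0],
    [0,0,0],
    [0,0,0],
    [0,0,0],
    [0,0,0],
    [0,0,0],
    [0,0,0],
    [0,0,0],
    [0,0,0],
    [0,0,0],
    [0,0,0],
    [0,0,0],
  ],
  newtons=60,
)

```text
t: 5.8
tcp_pos: [487.7, -126.5, 30.5]
eef_rot: [[0.745, 0.667, 0.0], [0.667, -0.745, -0.0], [0.0, 0.0, -1.0]]
ft_force: [-2.7, 1.0, 5.6]
opening: 0.125
finger_force: 60.6
```

>>> play_rows(
  hand=[-1,-1,-1,-1,-1,-1,-1,-1,-1,-1,-1,-1,-1],
  translation=[
    [0,0,-0.01],
    [0,0,-0.02],
    [0,0,-0.03],
    [0,0,-0.03],
    [0,0,-0.03],
    [0,0,-0.01],
    [0,0,0],
    [0,0,0],
    [0,0,0],
    [0,0,0],
    [0,0,0],
    [0,0,0],
    [0,0,0],
  ],
  dr=[
    [0,0,0],
    [0,0,0],
    [0,0,-0.12],
    [0,0,-0.12],
    [0,0,-0.12],
    [0,0,-0.12],
    [0,0,-0.12],
    [0,0,-0.12],
    [0,0,-0.12],
    [0,0,-0.12],
    [0,0,-0.12],
    [0,0,-0.11],
    [0,0,0],
  ],
)

```text
t: 7.1
tcp_pos: [487.3, -126.4, 160.3]
eef_rot: [[-0.345, 0.939, -0.0], [0.939, 0.345, 0.0], [0.0, -0.0, -1.0]]
ft_force: [-0.3, -0.0, -2.0]
opening: 0.125
finger_force: 59.9
```

>>> play_rows(
  hand=[-1,-1,-1,-1,-1,-1,-1,-1,-1,-1,-1,-1],
  translation=[
    [0.012,0.0075,0],
    [0.024,0.015,0],
    [0.024,0.015,0],
    [0.024,0.015,0],
    [0.024,0.015,0],
    [0.024,0.015,0],
    [0.024,0.015,0],
    [0.024,0.014,0],
    [0.01,0.006,0],
    [0.003,0.001,0],
    [0,0,0],
    [0,0,0],
  ],
  dr=[
    [0,0,0],
    [0,0,0],
    [0,0,0],
    [0,0,0],
    [0,0,0],
    [0,0,0],
    [0,0,0],
    [0,0,0],
    [0,0,0],
    [0,0,0],
    [0,0,0],
    [0,0,0],
  ],
)

```text
t: 8.3
tcp_pos: [532.5, 94.6, 160.2]
eef_rot: [[-0.342, 0.94, -0.0], [0.94, 0.342, -0.0], [-0.0, -0.0, -1.0]]
ft_force: [-0.4, -0.3, -1.7]
opening: 0.13
finger_force: 59.9
```

```bash
python3 - <<'E'
from h import *
import pickle
s=get_state();m=camera_model("wrist");im=camera("wrist");pickle.dump(m,open("w3.pkl","wb"));cv2.imwrite("pics/w3.png",im[:,:,::-1])
cr=im[90:390,160:480,::-1];cv2.imwrite("pics/w3c.png",cv2.resize(cv2.convertScaleAbs(cr,alpha=1.8,beta=10),None,fx=2,fy=2))
R=s["eef_rot"];print(s["tcp_pos"],R.round(4),np.degrees(np.arctan2(R[1,0],R[0,0])),s["opening"],s["joints"].round(2),s["ft_force"])
print(proj(m,[533,95.3,105]),R.T@(np.array([533,95.3,105])-s["tcp_pos"]))
E
```

```text
[532.51323107  94.59205586 160.21115515] [[-3.418e-01  9.398e-01 -3.000e-04]
 [ 9.398e-01  3.418e-01 -4.000e-04]
 [-3.000e-04 -4.000e-04 -1.000e+00]] 109.98381976063813 0.12952142255730506 [ 0.08  0.02  1.74 -0.    1.39 -0.27] [-0.38315351 -0.30141673 -1.74873246]
[317.51467562 257.28599465] [ 0.51522619  0.72346919 55.21069567]
```

View pics/w3c.png

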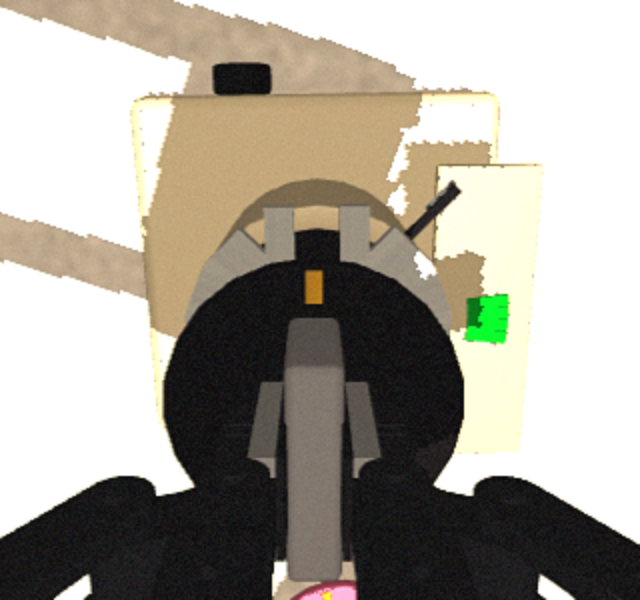

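The view shows the cap held square. The brass mark is at crop (314,287), the disc spans x 163–464, and the slot is between x 295 and 340 at crop y≈230. I'll work out the offsets.

```bash
python3 - <<'E'
from h import *
import pickle
m=pickle.load(open("w3.pkl","rb"));s=get_state();R=s["eef_rot"]
f=lambda u,v,z:(R.T@(onz(m,160+u/2-.25,90+v/2-.25,z)-s["tcp_pos"])).round(2)
zt=s["tcp_pos"][2]-6.5
print("brass outer/inner",f(314,270,zt),f(314,304,zt)); print("disc L/R",f(163,390,zt),f(464,390,zt)," front",f(313,258,zt))
print("bar top",f(284,350,zt+32),f(340,350,zt+32),f(288,575,zt+32),f(341,575,zt+32))
print("slot outer",f(294,206,105),f(340,206,105),"inner",f(295,232,105),f(341,232,105))
g=im=cv2.imread("pics/w3.png");hsv=cv2.cvtColor(im,cv2.COLOR_BGR2HSV);k=cv2.inRange(hsv,(45,120,40),(80,255,255));k[:230]=0;k[265:]=0;k[:,:385]=0;k[:,425:]=0
ys,xs=np.nonzero(k);p=onz(m,(xs.min()+xs.max())/2,(ys.min()+ys.max())/2,88);print("green",p,xs.min(),xs.max(),ys.min(),ys.max())
print("green tool",R.T@(p-s["tcp_pos"]))
for q in[(455,188)]:print("ptr tip",f(*q,90))
E
```

```text
brass outer/inner [34.5   0.16  6.49] [26.25  0.17  6.49]
disc L/R [  4.17 -36.78   6.51] [ 4.2  36.9   6.49]  front [37.35 -0.07  6.49]
bar top [ 27.17  -5.51 -25.51] [ 27.17   5.04 -25.51] [-23.5   -5.3  -25.49] [-23.49   5.86 -25.5 ]
slot outer [41.71 -5.79 55.24] [41.71  7.97 55.24] inner [33.82 -5.55 55.24] [33.82  8.37 55.24]
green [588.00043256 115.10861771  88.        ] 392 414 237 261
green tool [ 0.51316894 59.16594874 72.23051068]
ptr tip [45.15 45.24 70.22]
```

>>> play_rows(
  hand=[-1,-1,-1,-1,-1,-1,-1,-1,-1,-1],
  translation=[
    [0.001,0.001,0],
    [0,0,0.01],
    [0,0,0.01],
    [0,0,0.006],
    [0,0,0.002],
    [0,0,0.002],
    [0,0,0.002],
    [0,0,0.002],
    [0,0,0],
    [0,0,0],
  ],
  dr=[
    [0,0,0],
    [0,0,0],
    [0,0,0],
    [0,0,0],
    [0,0,0],
    [0,0,0],
    [0,0,0],
    [0,0,0],
    [0,0,0],
    [0,0,0],
  ],
)

```text
t: 9.35
tcp_pos: [533.4, 96.7, 126.5]
eef_rot: [[-0.343, 0.939, 0.0], [0.939, 0.343, 0.0], [-0.0, 0.0, -1.0]]
ft_force: [-0.2, -0.2, -1.1]
opening: 0.127
finger_force: 59.9
```

>>> play_rows(
  hand=[-1,-1,-1,-1,-1,-1],
  translation=[
    [0,0,0.002],
    [0,0,0.002],
    [0,0,0.002],
    [0,0,0.001],
    [0,0,0],
    [0,0,0],
  ],
  dr=[
    [0,0,0],
    [0,0,0],
    [0,0,0],
    [0,0,0],
    [0,0,0],
    [0,0,0],
  ],
)

```text
t: 9.95
tcp_pos: [533.6, 96.8, 119.6]
eef_rot: [[-0.343, 0.939, 0.001], [0.939, 0.343, 0.0], [-0.0, 0.001, -1.0]]
ft_force: [1.4, 0.4, 1.9]
opening: 0.128
finger_force: 60.4
```

>>> play_rows(
  hand=[-1,-1,-1,-1],
  translation=[
    [0,0,0.001],
    [0,0,0.001],
    [0,0,0],
    [0,0,0],
  ],
  dr=[
    [0,0,0],
    [0,0,0],
    [0,0,0],
    [0,0,0],
  ],
)

```text
t: 10.35
tcp_pos: [533.6, 96.7, 117.6]
eef_rot: [[-0.343, 0.939, 0.001], [0.939, 0.343, 0.0], [-0.0, 0.001, -1.0]]
ft_force: [0.9, -0.9, 3.9]
opening: 0.126
finger_force: 60.6
```

```bash
python3 - <<'E'
from h import *
s=get_state();print(s["tcp_pos"],s["ft_force"],s["wrist_torque"],s["t"])
E
```

```text
[533.58238693  96.70988149 117.58476507] [ 0.8563742  -0.85807908  3.9180947 ] [-0.02766252 -0.24479311 -0.01134373] 10.35
```

>>> play_rows(
  hand=[-1,-1,-1],
  translation=[
    [0,0,0.0005],
    [0,0,0.0005],
    [0,0,0],
  ],
  dr=[
    [0,0,0],
    [0,0,0],
    [0,0,0],
  ],
)

```text
t: 10.65
tcp_pos: [533.6, 96.7, 117.5]
eef_rot: [[-0.343, 0.939, 0.001], [0.939, 0.343, -0.0], [-0.0, 0.001, -1.0]]
ft_force: [-3.2, 0.2, 12.7]
opening: 0.131
finger_force: 61.8
```

>>> play_rows(
  hand=[-1,-1,-1,-1,-1,-1,-1,-1,-1,-1],
  translation=[
    [0,0,-0.0005],
    [0,0,0],
    [0,0,0],
    [0,0,0],
    [0,0,0],
    [0,0,0],
    [0,0,0],
    [0,0,0],
    [0,0,0],
    [0,0,0],
  ],
  dr=[
    [0,0,0],
    [0,0,0.1],
    [0,0,0.1],
    [0,0,0.1],
    [0,0,0.1],
    [0,0,0.1],
    [0,0,0.1],
    [0,0,0.05],
    [0,0,0],
    [0,0,0],
  ],
)

```text
t: 11.65
tcp_pos: [534.3, 96.8, 117.6]
eef_rot: [[0.294, 0.956, 0.002], [0.956, -0.294, 0.0], [0.001, 0.002, -1.0]]
ft_force: [4.5, 0.7, 5.2]
opening: 0.125
finger_force: 60.8
```

```bash
python3 - <<'E'
from h import *
import pickle
s=get_state();m=camera_model("wrist");im=camera("wrist");pickle.dump(m,open("w4.pkl","wb"));cv2.imwrite("pics/w4.png",im[:,:,::-1])
cr=im[90:390,160:480,::-1];cv2.imwrite("pics/w4c.png",cv2.resize(cv2.convertScaleAbs(cr,alpha=1.8,beta=10),None,fx=2,fy=2))
R=s["eef_rot"];print(s["tcp_pos"],np.degrees(np.arctan2(R[1,0],R[0,0])),s["wrist_torque"],s["ft_force"])
for a in(65,45,20,-25):
    r=np.radians(a);print(a,proj(m,[533.2+62*np.cos(r),95.6+62*np.sin(r),90])) 
E
```

```text
[534.32418816  96.82534952 117.58257442] 72.91535356096745 [ 0.07375411 -0.78949396  0.10787253] [4.46540257 0.68867691 5.19800691]
65 [331.57279006 165.32375558]
45 [371.68131115 178.62498565]
20 [409.09416346 212.15883704]
-25 [423.77059943 292.06855657]
```

View pics/w4c.png

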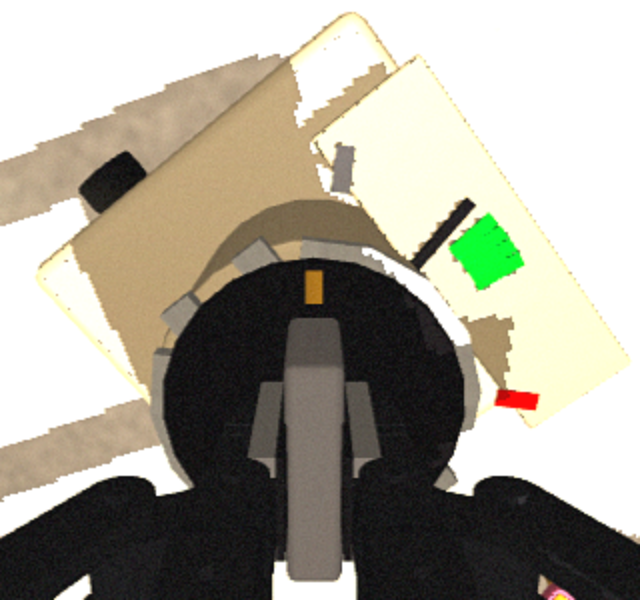

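The pointer has moved close to green: tip at crop (470,203), green centre at (487,251).

```bash
cat > ptr.py <<'E'
from h import *
import pickle
m=pickle.load(open("w4.pkl","rb"))
f=lambda u,v,z:onz(m,160+u/2-.25,90+v/2-.25,z)
c=np.array([533.3,95.8,0]);ang=lambda d:np.degrees(np.arctan2(d[1],d[0]))
t=f(470,204,90);b=f(417,263,90);g=f(487,251,88);r=f(518,400,88);y=f(344,168,88)
for n,p in dict(tip=t,base=b,green=g,red=r,grey=y).items(): print(n,p.round(1),np.linalg.norm((p-c)[:2]).round(1),ang(p-c).round(1))
E
python3 ptr.py
```

```text
tip [586.7 129.5  90. ] 63.2 32.2
base [569.8 118.4  90. ] 42.9 31.7
green [588.6 115.5  88. ] 58.7 19.6
red [587.4  70.5  88. ] 59.7 -25.1
grey [558.3 147.5  88. ] 57.5 64.2
```

>>> play_rows(
  hand=[-1,-1,-1,-1,-1],
  translation=[
    [0,0,0],
    [0,0,0],
    [0,0,0],
    [0,0,0],
    [0,0,0],
  ],
  dr=[
    [0,0,0.08],
    [0,0,0.08],
    [0,0,0.055],
    [0,0,0],
    [0,0,0],
  ],
)

```text
t: 12.2
tcp_pos: [534.6, 96.6, 117.6]
eef_rot: [[0.491, 0.871, 0.003], [0.871, -0.491, -0.0], [0.001, 0.003, -1.0]]
ft_force: [6.3, 0.5, 4.2]
opening: 0.129
finger_force: 60.7
```

```bash
python3 - <<'E'
from h import *
import pickle
s=get_state();m=camera_model("wrist");im=camera("wrist");pickle.dump(m,open("w4.pkl","wb"));cv2.imwrite("pics/w5.png",im[:,:,::-1])
cr=im[90:390,160:480,::-1];cv2.imwrite("pics/w5c.png",cv2.resize(cv2.convertScaleAbs(cr,alpha=1.8,beta=10),None,fx=2,fy=2))
R=s["eef_rot"];print(s["tcp_pos"],np.degrees(np.arctan2(R[1,0],R[0,0])),s["wrist_torque"],s["ft_force"])
E
```

```text
[534.6130911   96.64596667 117.60386335] 60.599026276557524 [-0.02941559 -1.05980258  0.15577252] [6.26724633 0.45595919 4.18728837]
```

View pics/w5c.png

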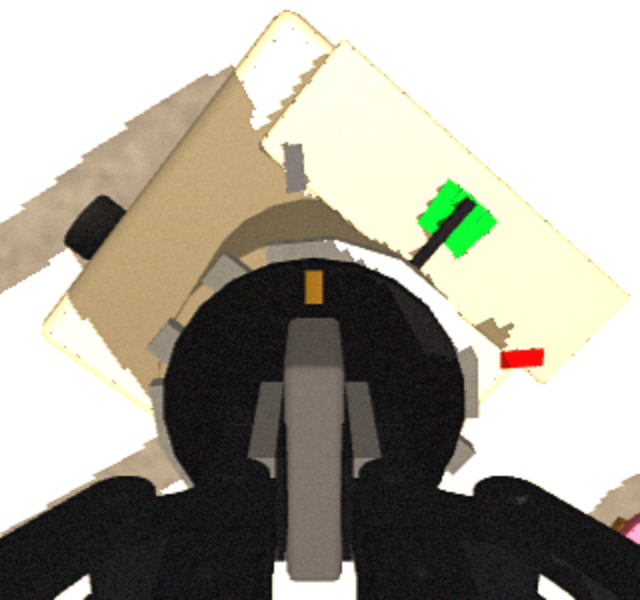

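The pointer lies in the middle of the green band, and the cap is held down at z 117.6, its home height. Handing in.

```bash
python3 -c "
from rig import *
print(hand_in())"
```

```text
the job is handed in; nothing more can be done
None
```

The black cap is seated on the lip and turned clockwise so the pointer stands mid-green, never near the lock; I handed the job in with the gripper still holding it, and nothing else was moved.

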